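# Set the overload stop of a load-cell stand

## Task

On the load-cell stand, first release the beam: turn the bar grip of the swing latch clockwise until it clicks over and its tongue has swung clear, parallel to the beam. Then set the overload stop: turn the wing screw on the bridge clockwise until it seats, back it off a quarter turn, and finish while still gripping the screw there, holding it still for a colleague to tighten the lock nut. Do not press on the load cell and leave the other things on the bench where they are.

Things in the scene. Friction and masses are not known exactly. Their poses are not given: they have to be found in the camera images.
- stand: load-cell stand: fixed steel base plate 220 x 170 x 12 mm on the bench, carrying load cell, swing latch and stop bridge; all of it under 125 mm high. Origin on the bench under the middle of the beam (plate spans x -110..110, y -70..100 mm of this frame). x: along the beam from clamped to free end; y: towards the latch; z up
- cell: load cell: aluminium bending beam 150 mm long, 38 wide, 25 deep, its top 62 mm above the bench, with a load button (24 mm across, 13 mm high) on top at x 26 mm. Origin: middle of its underside; axes as the stand's. Delicate, not to be pressed
- latch (a joint): swing latch angle, rad, growing clockwise seen from above: 0 locked (tongue across the beam), 1.571 released (tongue parallel to the beam); hard stops at both. An over-centre spring (0.2 N m at the ends) keeps it at either end; turned past half way (0.785) it clicks over to the far end by itself once nothing holds it back, and stays
- latch_grip (a point): middle of the latch's black bar grip, on its vertical axis, 102 mm above the bench (stand x -10, y 62 mm). Bar 44 mm long, 11 thick, 18 high (9 above and below this point), 23 mm of 14 mm shaft below, then the steel tongue (top 70 mm above the bench, reach 66 mm). Frame turns with the latch: y the bar's length, -y the tongue, x the bar's thickness, z up
- stop_screw (a joint): overload-stop screw angle, rad, growing clockwise seen from above: 0 seated on the beam (hard stop), negative backed off, to -4.2. Starts somewhere between -2.6 and -0.7; stays where left (friction 0.06 N m). Its height does not change noticeably
- screw_grip (a point): middle of the screw's black wing grip, on its vertical axis, 112 mm above the bench (stand x 60, y 0 mm). The wings form one straight bar 54 mm long, 9 thick, 18 high (9 above and below this point), on a thin stem with a hex lock nut below; top of the aluminium bridge 30 mm below this point. Frame turns with the screw: x the bar's length, y its thickness, z up
- weight_500: bystander: steel knobbed weight, 38 mm across, 66 mm high, standing on the stand's base plate near x -84, y -40 mm; origin at its underside
- weight_200: bystander: steel knobbed weight, 30 mm across, 51 mm high, standing on the bench beyond the free end of the stand; origin at its underside
- spanner: bystander: open-ended spanner 160 mm long lying beside the stand; origin near its middle, at its underside
- caliper: bystander: digital caliper 210 mm long, 14 mm high, lying beside the stand on the latch side; origin at the middle of its underside
- specimen_tray: bystander: shallow grey tray, 170 x 230 x 28 mm, of moulded test bars; origin at the middle of its underside
- spare_grip: bystander: spare steel tensile grip, 50 x 60 mm, 77 mm high, standing on the bench; origin at the middle of its underside
- solvent: bystander: white bottle, 60 mm across, 130 mm high; origin at the middle of its underside

How it is judged:
By the outcome, as a careful person would: the job done as asked, in the order asked, and still so for the second after the job is handed in, while the arm keeps its last pose, push and grip.
It also fails if it takes over 51 s, if anything falls off the work surface, if the arm or the gripper's body presses on something with over 40 N, if the wrist force passes 120 N, or if a joint passes its speed limit or range.

## Robot

A 6-joint arm with a two-finger parallel gripper is mounted at the origin on the work surface. World frame = base frame: x ahead of the robot, y to its left, z up, the work surface at z = 0. Lengths are in m, angles in rad, forces in N, time in s.
With the tool pointing down it reaches from about 0.375 to 0.9 m from the base axis. Payload 3.1 kg.
Tool frame: the origin (TCP) lies between the finger pads; the fingertips stand 17 mm ahead of it and the grasp point (between the pads) lies 2 mm behind it (robot.nose_length is the distance from the TCP to the fingertips, in m); z points along the fingers, y is the line along which they close (so a half turn about z gives the same grasp; the last joint's range is limited). The gripper opens to 87 mm and grips with 3 to 60 N. Pads are 19 mm wide; open, the fingers measure 117 mm over their backs; the gripper's body (75 mm by 190 mm) begins 51 mm behind the grasp point.
Start: joints at [-1.419, 0.527, 1.433, -0, 1.181, -0.178], TCP at [0.202, -0.591, 0.24] pointing down, gripper open.
Joint ranges: [-3.08, 3.08], [-0.75, 2.2], [0.22, 2.44], [-1.43, 4.57], [0, 2.65], [-2.85, 2.85]. Speed limits (rad/s): [2.79, 2.79, 3.14, 3.14, 3.14, 3.14].

## Interface

Orientations are given as a unit quaternion [x, y, z, w].
In Python, from rig import robot, cams gives the robot as it stands.
- The arm moves only by the shell command python3 -m pendant 'ROWS' [FORCE]. ROWS is JSON, a list of rows, each an object with "jaw": the opening, from 0 (shut) to 1 (fully open); "linear": the shift along the tool's x, y, z in cm, a list of three; "twist": the turn about the tool's z in degrees. A call has 1 to 12 rows; each row shifts and turns the commanded pose from where the row before left it, along the tool's axes as they then stand; what a row does not reach is not made up. A row lasts 1/12 s, in which the tool goes at most 41.7 mm and 7.16 degrees, less where a joint would pass 70% of its speed; a pose out of reach is approached as far as the arm can. A call is refused whole if a number of a shift passes 4.17 or a number of a turn 7.16, either way. A call with a gripper value outside its range is refused whole. The fingers move at their own pace and stop on an object; FORCE is the grip in N (left out, the last holds). Time passes only in rows, so rows that do not move let the fingers close. It gives the time, the measured TCP pose, the force, the opening and the grip force at its end, in the units of the state.
- robot.get_obs(): the state, without advancing time (a new reading comes with each control period).
- cams.camera(name): name is "side" or "top" or "wrist"; returns a dict with "color" (480x640x3 uint8, blue, green, red), "depth" (480x640 float32, m along the optical axis (not along the pixel's ray), 0 where there is no reading), "fov_y" (degrees; the focal length in pixels is half the picture's height over the tangent of half this angle, whatever the lens; pixels are square), "cx", "cy" (the principal point, pixels), "view" (4x4, takes a point from world to camera coordinates). Camera axes: x right, y down, z forward; pixel columns grow to the right and rows downward; lengths in m; the calibration is good to about 2 mm. A picture is of the moment at which its call begins.
- robot.hand_in(): hands the job in; it is judged then, once.
The state is a dict: "time": time; "q": joint angles; "joint_velocities": joint speeds; "joint_torque": joint torques, N m; "position": TCP position; "tool_rot": TCP orientation; "ft_force": force on the tool from outside, world axes, zero at the start; "moment": the same for the moment, N m; "grip_width": finger opening in m; "grip_force": force on a finger pad.
Only numpy, scipy, OpenCV 4.12 (cv2) and the standard library are available. Lean on these libraries where they do the work, as an engineer would, in place of code of your own. Each camera call takes 0.05 s, during which the arm holds its last target. There are 200 camera calls.

## Working session

There is one attempt and no reset: what is moved stays moved. The work goes in short steps, Python scripts to look and compute and a shell command to move; the robot and the scene stay as the last step left them, time stands still between calls to the robot, and variables do not carry over. Pictures are saved under pics/ and viewed, at most 11 in all, crops included, and the job is handed in when it is done.

```bash
mkdir -p pics; ls; python3 - <<'E'
from rig import robot,cams
import cv2,numpy as np
o=robot.get_obs();print(o['time'],o['position'],o['tool_rot'],o['grip_width'])
for n in("top","side"):
    c=cams.camera(n);cv2.imwrite(f"pics/{n}0.png",c['color']);np.savez(f"{n}0.npz",**c)
    print(n,c['fov_y'],c['cx'],c['cy'],np.round(c['view'],4).tolist())
E
```

```text
pics
0.0 [ 0.20232323 -0.59061002  0.23856966] [ 9.86433470e-01  1.64157972e-01  1.23947650e-05 -1.08141280e-03] 0.08692742880599644
top 48.43165719828992 317.262080817048 250.7718133238699 [[0.0152, -0.9997, 0.0184, -0.0214], [-0.9981, -0.0163, -0.0591, 0.558], [0.0593, -0.0174, -0.9981, 1.4725], [0.0, 0.0, 0.0, 1.0]]
side 56.16687019910818 324.3888221344299 238.33734061011663 [[0.9932, -0.1153, 0.0163, -0.5635], [-0.0461, -0.518, -0.8541, 0.0919], [0.1069, 0.8476, -0.5198, 1.3325], [0.0, 0.0, 0.0, 1.0]]
```

View pics/top0.png

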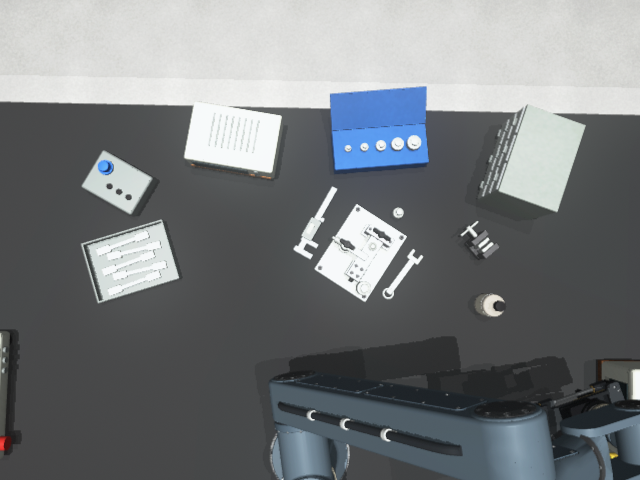

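View pics/side0.png

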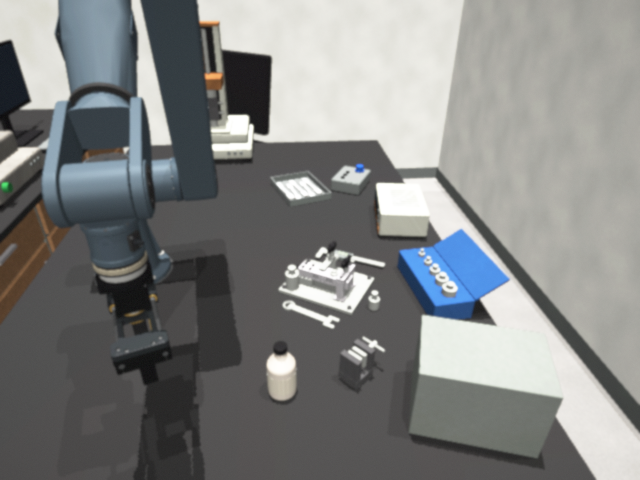

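```bash
cat > h.py <<'E'
import numpy as np,cv2
def ray(c,u,v,z):
    "intersection of pixel ray with plane z"
    f=240/np.tan(np.radians(c['fov_y'])/2);V=c['view'];R=V[:3,:3];t=V[:3,3]
    d=R.T@np.array([(u-c['cx'])/f,(v-c['cy'])/f,1]);o=-R.T@t
    return o+d*(z-o[2])/d[2]
def proj(c,p):
    f=240/np.tan(np.radians(c['fov_y'])/2);V=c['view'];q=V[:3,:3]@np.array(p)+V[:3,3]
    return np.array([c['cx']+f*q[0]/q[2],c['cy']+f*q[1]/q[2]])
E
python3 - <<'E'
import numpy as np,cv2
from h import *
c=dict(np.load('top0.npz'));s=dict(np.load('side0.npz'))
im=c['color']
a=cv2.resize(im[195:310,305:420],(575,575),interpolation=cv2.INTER_CUBIC);cv2.imwrite('pics/topc.png',a)
# plate
m=(im.min(2)>120).astype(np.uint8);m[:195]=0;m[310:]=0;m[:,:300]=0;m[:,420:]=0
m=cv2.morphologyEx(m,cv2.MORPH_CLOSE,np.ones((7,7)))
k=max(cv2.findContours(m,0,2)[0],key=cv2.contourArea)
k=np.array([ray(c,*p[0],.012)[:2] for p in k],np.float32)
r=cv2.minAreaRect(k);print('plate',r)
g=im.max(2);b=(g<70).astype(np.uint8)
roi=np.zeros_like(b);roi[222:256,328:396]=1
n,l,st,ce=cv2.connectedComponentsWithStats(b*roi)
for i in range(1,n):
    if st[i,4]>8:
        ys,xs=np.nonzero(l==i)
        for z in(.111,.121):
            P=np.array([ray(c,x,y,z)[:2] for x,y in zip(xs,ys)],np.float32)
            w,v=np.linalg.eigh(np.cov(P.T));print(st[i],z,P.mean(0),np.degrees(np.arctan2(v[1,1],v[0,1])),np.sqrt(w))
E
```

```text
plate ((0.5578869581222534, -0.13040412962436676), (0.1824973225593567, 0.22122065722942352), 57.85818099975586)
```

View pics/topc.png

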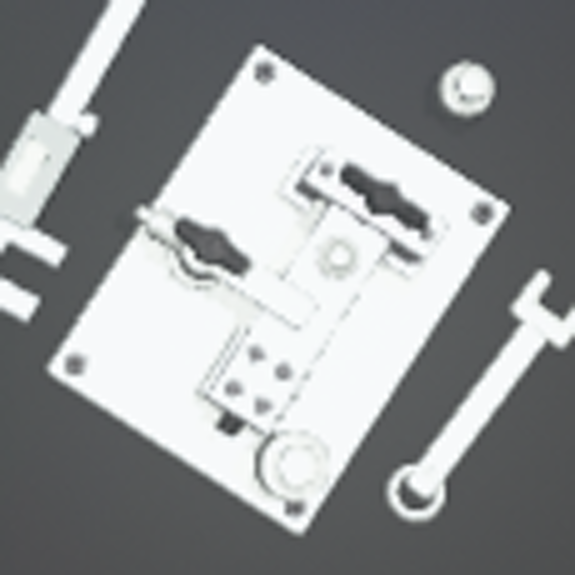

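Top crop (5x, origin 305,195): latch bar at crop (211,247) = px (347.2,244.4), with the tongue across the beam. The wing bar is at crop (386,200) = px (382.2,235), roughly parallel to the stand's y. Plate corners are at crop (260,45), (508,208), (300,533), (48,370).

```bash
cat >> h.py <<'E'
def blob(c,u0,v0,r,z,thr):
    "centre and axis (deg, world yaw) of the dark blob nearest a pixel, on plane z"
    b=(c['color'].max(2)<thr).astype(np.uint8);w=np.zeros_like(b);cv2.circle(w,(int(u0),int(v0)),int(r),1,-1)
    n,l,st,ce=cv2.connectedComponentsWithStats(b*w)
    if n<2:return None
    i=1+np.argmax(st[1:,4]);ys,xs=np.nonzero(l==i)
    P=np.array([ray(c,x,y,z)[:2] for x,y in zip(xs,ys)]);(cx,cy),(a,bb),_=cv2.minAreaRect(P.astype(np.float32)*1000)
    w,v=np.linalg.eigh(np.cov(P.T))
    return len(P),np.round([cx/1000,cy/1000],4),np.round(P.mean(0),4),round(np.degrees(np.arctan2(v[1,1],v[0,1])),1),round(a,1),round(bb,1)
E
python3 - <<'E'
import numpy as np,cv2
from h import *
c=dict(np.load('top0.npz'))
for t in(110,140):
  print(t,'latch',blob(c,347.2,244.4,10,.111,t)); print('screw',blob(c,382.2,235,12,.121,t))
C=[ray(c,305+u/5-.4,195+v/5-.4,.012)[:2] for u,v in((260,45),(508,208),(300,533),(48,370))]
C=np.array(C);x=(C[0]+C[1]-C[2]-C[3])/2;y=(C[0]+C[3]-C[1]-C[2])/2
print(C,np.linalg.norm(x),np.linalg.norm(y),np.degrees(np.arctan2(x[1],x[0])),np.degrees(np.arctan2(y[1],y[0]))-90)
th=np.arctan2(x[1],x[0]);ex=np.array([np.cos(th),np.sin(th)]);ey=np.array([-ex[1],ex[0]])
O=C.mean(0)-.015*ey;print('O',O,'latch',O-.01*ex+.062*ey,'screw',O+.06*ex,'depth',[c['depth'][244,347],c['depth'][235,382]])
E
```

```text
110 latch (68, array([ 0.5717, -0.0872]), array([ 0.5719, -0.087 ]), np.float64(57.5), 39.8, 15.3)
screw (79, array([ 0.5972, -0.1762]), array([ 0.5978, -0.1762]), np.float64(57.9), 49.7, 16.2)
140 latch (81, array([ 0.5719, -0.0881]), array([ 0.5717, -0.0882]), np.float64(58.9), 42.8, 16.6)
screw (91, array([ 0.597 , -0.1767]), array([ 0.5976, -0.1772]), np.float64(56.6), 51.2, 16.4)
[[ 0.69350534 -0.12151778]
 [ 0.6036775  -0.26222032]
 [ 0.41985247 -0.14682838]
 [ 0.50852122 -0.00488544]] 0.21786203077332933 0.16714477316579388 -32.17471509893162 -32.273276502897914
O [ 0.54840159 -0.1465594 ] latch [ 0.57295248 -0.08875582] screw [ 0.59918729 -0.17850957] depth [np.float32(1.3981984), np.float32(1.3887016)]
```

```bash
python3 -m pendant '[{"jaw":1,"linear":[3.2,-2.22,0],"twist":0},{"jaw":1,"linear":[3.2,-2.22,0],"twist":0},{"jaw":1,"linear":[3.2,-2.22,0],"twist":0},{"jaw":1,"linear":[3.2,-2.22,0],"twist":0},{"jaw":1,"linear":[3.2,-2.22,0],"twist":0},{"jaw":1,"linear":[3.2,-2.22,0],"twist":0},{"jaw":1,"linear":[3.2,-2.22,0],"twist":0},{"jaw":1,"linear":[3.2,-2.22,0],"twist":0},{"jaw":1,"linear":[3.2,-2.22,0],"twist":0},{"jaw":1,"linear":[3.2,-2.22,0],"twist":0},{"jaw":1,"linear":[3.2,-2.22,0],"twist":0},{"jaw":1,"linear":[3.2,-2.22,0],"twist":0}]' 30
```

```text
time: 1.1
position: [0.4801, -0.213, 0.2393]
tool_rot: [0.986, 0.164, -0.0, -0.0]
ft_force: [0.8, -1.0, -0.4]
grip_width: 0.0872
grip_force: 0.0
```

```bash
python3 -m pendant '[{"jaw":1,"linear":[3.2,-2.22,0],"twist":0},{"jaw":1,"linear":[3.2,-2.22,0],"twist":0},{"jaw":1,"linear":[3.2,-2.22,0],"twist":0},{"jaw":1,"linear":[1.6,-1.1,0],"twist":0},{"jaw":0.6,"linear":[0,0,0],"twist":-6.5},{"jaw":0.6,"linear":[0,0,0],"twist":-6.5},{"jaw":0.6,"linear":[0,0,0],"twist":-6.5},{"jaw":0.6,"linear":[0,0,0],"twist":-6.5},{"jaw":0.6,"linear":[0,0,0],"twist":-6.5},{"jaw":0.6,"linear":[0,0,0],"twist":-6.5},{"jaw":0.6,"linear":[0,0,0],"twist":0},{"jaw":0.6,"linear":[0,0,0],"twist":0}]'; python3 - <<'E'
from rig import robot,cams
import cv2,numpy as np
o=robot.get_obs();print(o['time'],o['q'],o['tool_rot'],o['position'])
c=cams.camera("wrist");cv2.imwrite("pics/w1.png",c['color']);np.savez("w1.npz",**c)
E
```

```text
time: 2.1
position: [0.56, -0.1051, 0.2392]
tool_rot: [0.876, 0.483, -0.0, -0.0]
ft_force: [-0.1, 0.2, 0.6]
grip_width: 0.0527
grip_force: 0.0
2.1 [-3.81496990e-01  4.53844061e-01  1.57325883e+00  3.64233574e-05
  1.11533477e+00  1.81706734e-01] [ 8.75759991e-01  4.82746579e-01 -2.54813341e-04 -3.37412097e-04] [ 0.56004644 -0.10505411  0.239191  ]
```

View pics/w1.png

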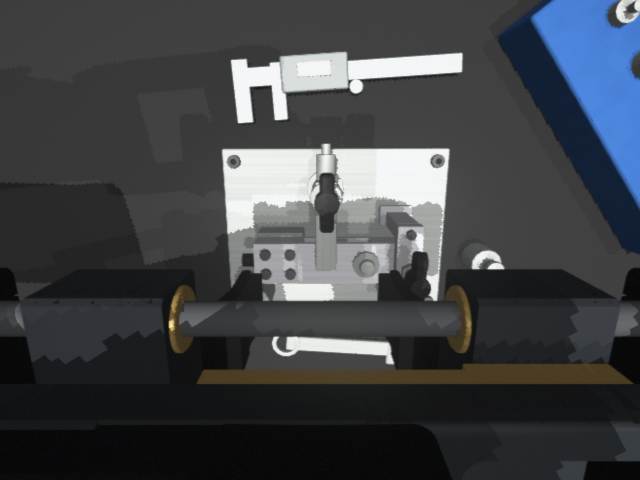

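The wrist view shows the latch bar at (327,203), upright in the image and so aligned with the tool. The wing screw at (420,272) is partly hidden by a finger.

```bash
python3 - <<'E'
import numpy as np
from h import *
c=dict(np.load('w1.npz'))
for z in(.102,.111): print(z,ray(c,327,203,z))
print('plate',[np.round(ray(c,u,v,.012),4).tolist() for u,v in((223,150),(449,150))])
a,b=ray(c,223,150,.012),ray(c,449,150,.012);d=b-a;print(np.linalg.norm(d),np.degrees(np.arctan2(d[1],d[0])))
print(blob(c,327,200,32,.111,60))
# stand pose from far plate edge (y=+100)
ex=d/np.linalg.norm(d);ey=np.array([-ex[1],ex[0],0]);O=(a+b)/2-.1*ey;print('O',O,'latch',O-.01*ex+.062*ey,'screw',O+.06*ex)
t=np.radians(-32.3);ty=np.array([np.cos(t),np.sin(t)]);tx=np.array([-ty[1],ty[0]])
for n,p in(('top latch',(.5723,-.0883)),):
  D=np.array(p)-[.5600,-.1051];print(n,'tool x,y cm',D@tx*100,D@ty*100)
E
```

```text
0.102 [ 0.57623984 -0.08992682  0.102     ]
0.111 [ 0.57689222 -0.08858448  0.111     ]
plate [[0.5122, -0.0062, 0.012], [0.6963, -0.1223, 0.012]]
0.2176498565174204 -32.22968104143907
(251, array([ 0.5705, -0.1001]), array([ 0.5697, -0.1003]), np.float64(-135.4), 15.9, 11.8)
O [ 0.55094982 -0.14882941  0.012     ] latch [ 0.57555615 -0.09104941  0.012     ] screw [ 0.60170484 -0.18082829  0.012     ]
top latch tool x,y cm 2.077293269562203 0.14196010788797342
```

```bash
python3 -m pendant '[{"jaw":0.6,"linear":[2.1,0.35,2],"twist":0},{"jaw":0.6,"linear":[0,0,3],"twist":0},{"jaw":0.6,"linear":[0,0,3],"twist":0},{"jaw":0.6,"linear":[0,0,0],"twist":0},{"jaw":0.6,"linear":[0,0,0],"twist":0}]'; python3 - <<'E'
from rig import robot,cams
import cv2,numpy as np
o=robot.get_obs();print(o['tool_rot'],o['position'])
c=cams.camera("wrist");cv2.imwrite("pics/w2.png",c['color']);np.savez("w2.npz",**c);print(c['cx'],c['cy'],c['fov_y'])
from h import *
p=np.array(o['position']);print('tcp in image at tips',proj(c,p-[0,0,.017]),'at bar top',proj(c,[p[0],p[1],.111]))
E
```

```text
time: 2.57
position: [0.5733, -0.0889, 0.1583]
tool_rot: [0.875, 0.483, -0.001, -0.002]
ft_force: [-0.2, 0.0, -0.3]
grip_width: 0.0524
grip_force: 0.0
[ 0.87537267  0.48344376 -0.00144392 -0.00165572] [ 0.57327398 -0.08885537  0.15826017]
319.7234151418904 237.45740744314253 64.92885761491505
tcp in image at tips [319.36119356 291.33820421] at bar top [319.68130713 269.45418581]
```

View pics/w2.png

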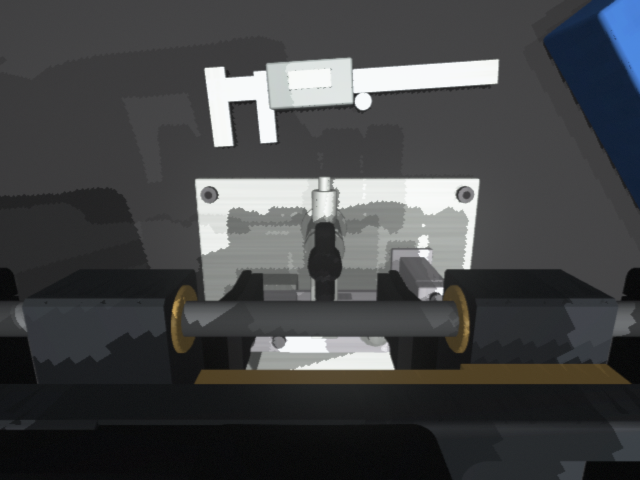

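The bar is at u≈325 and the fingers are centred at 320, so I'm shifting about +2.5 mm in tool y before going down.

```bash
python3 -m pendant '[{"jaw":0.6,"linear":[0.2,0.25,1.8],"twist":0},{"jaw":0.6,"linear":[0,0,2],"twist":0},{"jaw":0.6,"linear":[0,0,2],"twist":0},{"jaw":0.6,"linear":[0,0,0],"twist":0},{"jaw":0.3,"linear":[0,0,0],"twist":0},{"jaw":0.2,"linear":[0,0,0],"twist":0},{"jaw":0.2,"linear":[0,0,0],"twist":0},{"jaw":0.2,"linear":[0,0,0],"twist":0}]' 10
```

```text
time: 3.28
position: [0.5787, -0.0893, 0.1033]
tool_rot: [0.875, 0.484, 0.001, 0.001]
ft_force: [-0.6, -0.2, -0.6]
grip_width: 0.0334
grip_force: 0.0
```

```bash
python3 -m pendant '[{"jaw":0.1,"linear":[0,0,0],"twist":0},{"jaw":0,"linear":[0,0,0],"twist":0},{"jaw":0,"linear":[0,0,0],"twist":0},{"jaw":0,"linear":[0,0,0],"twist":0}]' 10
```

```text
time: 3.62
position: [0.5766, -0.0882, 0.1018]
tool_rot: [0.875, 0.484, -0.001, -0.001]
ft_force: [-2.2, 2.0, 5.5]
grip_width: 0.0139
grip_force: 10.0
```

```bash
python3 -m pendant '[{"jaw":0,"linear":[0,0,0],"twist":0},{"jaw":0,"linear":[0,0,0],"twist":0},{"jaw":0,"linear":[0,0,0],"twist":5},{"jaw":0,"linear":[0,0,0],"twist":5},{"jaw":0,"linear":[0,0,0],"twist":5},{"jaw":0,"linear":[0,0,0],"twist":5},{"jaw":0,"linear":[0,0,0],"twist":5},{"jaw":0,"linear":[0,0,0],"twist":5},{"jaw":0,"linear":[0,0,0],"twist":0}]' 35; python3 -c "
from rig import robot;o=robot.get_obs();print(o['q'][0]-o['q'][5],o['moment'],o['ft_force'])"
```

```text
time: 4.37
position: [0.5767, -0.0885, 0.1019]
tool_rot: [0.971, 0.24, -0.001, -0.0]
ft_force: [-2.5, 1.1, 5.9]
grip_width: 0.0129
grip_force: 35.2
-1.085419315077616 [0.21324865 0.47102165 0.28259777] [-2.49203285  1.06683077  5.86363297]
```

```bash
python3 -m pendant '[{"jaw":0,"linear":[0,0,0],"twist":5},{"jaw":0,"linear":[0,0,0],"twist":5},{"jaw":0,"linear":[0,0,0],"twist":5},{"jaw":0,"linear":[0,0,0],"twist":5},{"jaw":0,"linear":[0,0,0],"twist":5},{"jaw":0,"linear":[0,0,0],"twist":5},{"jaw":0,"linear":[0,0,0],"twist":5},{"jaw":0,"linear":[0,0,0],"twist":5},{"jaw":0,"linear":[0,0,0],"twist":5},{"jaw":0,"linear":[0,0,0],"twist":5},{"jaw":0,"linear":[0,0,0],"twist":5},{"jaw":0,"linear":[0,0,0],"twist":4}]' 35; python3 -c "
from rig import robot;o=robot.get_obs();print(o['q'][0]-o['q'][5],o['moment'],o['ft_force'])"
```

```text
time: 5.37
position: [0.5767, -0.0889, 0.1019]
tool_rot: [0.963, -0.27, -0.001, 0.0]
ft_force: [-3.2, 0.5, 5.3]
grip_width: 0.0127
grip_force: 35.0
-2.117948955288142 [0.13257084 0.63364424 0.02336379] [-3.16466862  0.47047542  5.26469205]
```

```bash
python3 -m pendant '[{"jaw":0.4,"linear":[0,0,0],"twist":0},{"jaw":0.4,"linear":[0,0,0],"twist":0},{"jaw":0.4,"linear":[0,0,0],"twist":0},{"jaw":0.4,"linear":[0,0,0],"twist":0},{"jaw":0.4,"linear":[0,0,-3],"twist":0},{"jaw":0.4,"linear":[0,0,-3.5],"twist":0},{"jaw":0.5,"linear":[0,0,0],"twist":-7},{"jaw":0.5,"linear":[0,0,0],"twist":-7},{"jaw":0.5,"linear":[0,0,0],"twist":-7},{"jaw":0.5,"linear":[0,0,0],"twist":-7},{"jaw":0.5,"linear":[0,0,0],"twist":-7},{"jaw":0.5,"linear":[0,0,0],"twist":-7}]'
```

```text
time: 6.37
position: [0.5778, -0.0889, 0.1665]
tool_rot: [0.995, 0.098, 0.0, 0.0]
ft_force: [0.5, 1.0, 0.1]
grip_width: 0.0433
grip_force: 0.0
```

```bash
python3 -m pendant '[{"jaw":0.5,"linear":[0,0,0],"twist":-7},{"jaw":0.5,"linear":[0,0,0],"twist":-7},{"jaw":0.5,"linear":[0,0,0],"twist":-7},{"jaw":0.5,"linear":[0,0,0],"twist":-7},{"jaw":0.5,"linear":[0,0,0],"twist":-7},{"jaw":0.5,"linear":[0,0,0],"twist":-7},{"jaw":0.5,"linear":[0,0,0],"twist":-5},{"jaw":0.5,"linear":[-2.1,2.3,0],"twist":0},{"jaw":0.5,"linear":[-2.1,2.3,0],"twist":0},{"jaw":0.5,"linear":[-2.1,2.3,0],"twist":0},{"jaw":0.5,"linear":[0,0,0],"twist":0},{"jaw":0.5,"linear":[0,0,0],"twist":0}]'; python3 - <<'E'
from rig import robot,cams
import cv2,numpy as np
from h import *
o=robot.get_obs();print(o['tool_rot'],o['position'],np.degrees(o['q'][0]-o['q'][5]))
c=cams.camera("wrist");cv2.imwrite("pics/w3.png",c['color']);np.savez("w3.npz",**c)
p=np.array(o['position']);print('at bar top',proj(c,[p[0],p[1],.121]))
E
```

```text
time: 7.37
position: [0.6031, -0.1808, 0.1662]
tool_rot: [0.876, 0.483, 0.0, 0.0]
ft_force: [-0.6, 0.3, -0.1]
grip_width: 0.0433
grip_force: 0.0
[8.75658087e-01 4.82931403e-01 2.73778249e-04 3.14953383e-04] [ 0.60306793 -0.18081261  0.16623256] -32.24259425472384
at bar top [319.18845815 270.82234345]
```

View pics/w3.png

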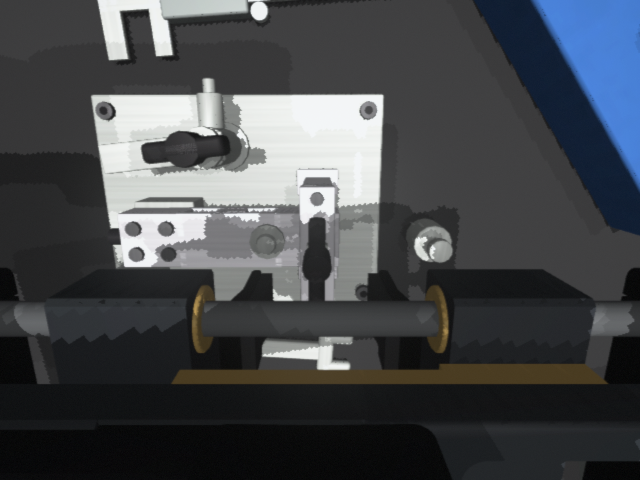

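The picture shows the latch swung over, with its bar from (143,153) to (228,144), which looks a few degrees off parallel. The wing screw is at (317,262), upright and centred. I'll measure the latch angle.

```bash
python3 - <<'E'
import numpy as np,cv2
from h import *
from rig import robot,cams
t=cams.camera("top");np.savez("top1.npz",**t)
cv2.imwrite('pics/t1.png',cv2.resize(t['color'][195:310,305:420],(575,575),interpolation=cv2.INTER_CUBIC))
for thr in(40,50,60):
  c=dict(np.load('w3.npz'));print('wrist',blob(c,186,149,48,.111,thr))
im=c['color'];cv2.imwrite('pics/w3c.png',cv2.resize(im[85:285,85:345],(780,600),interpolation=cv2.INTER_CUBIC))
d=ray(c,228,144,.111)-ray(c,143,153,.111);print(np.degrees(np.arctan2(d[1],d[0])),np.linalg.norm(d))
d=ray(c,383,95,.012)-ray(c,93,97,.012);print('edge',np.degrees(np.arctan2(d[1],d[0])),np.linalg.norm(d))
print('screw',ray(c,317,262,.121),'latch',ray(c,185,149,.111))
E
```

```text
wrist (167, array([ 0.5954, -0.0986]), array([ 0.5962, -0.0992]), np.float64(64.4), 10.1, 7.2)
wrist (507, array([ 0.5878, -0.0954]), array([ 0.5898, -0.0966]), np.float64(158.7), 17.4, 24.3)
wrist (1664, array([ 0.5784, -0.0909]), array([ 0.5781, -0.0908]), np.float64(153.2), 17.7, 46.1)
-26.372299892160466 0.04469500126225957
edge -31.83041033871168 0.21709848175496
screw [ 0.6047289  -0.17599504  0.121     ] latch [ 0.57790761 -0.09021808  0.111     ]
```

View pics/w3c.png

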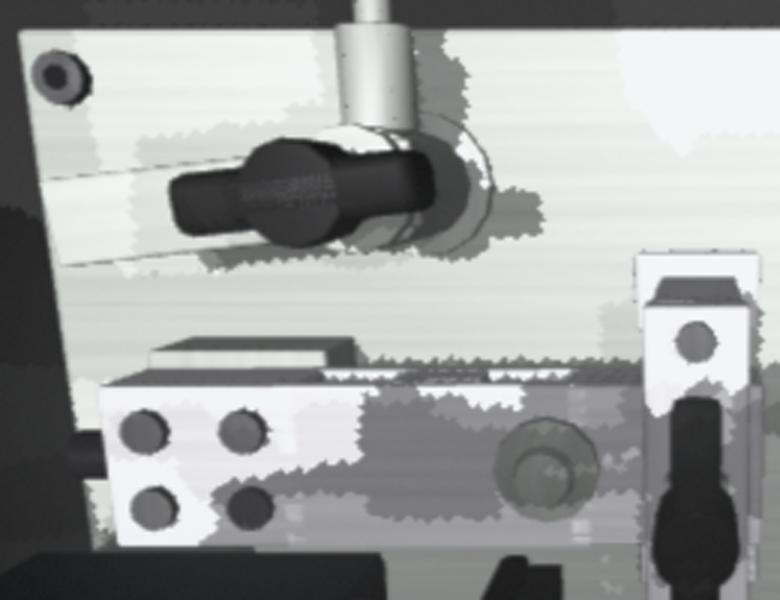

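```bash
python3 -m pendant '[{"jaw":0.5,"linear":[0,0,0],"twist":0},{"jaw":0.5,"linear":[0,0,0],"twist":0},{"jaw":0.5,"linear":[0,0,0],"twist":0},{"jaw":0.5,"linear":[0,0,0],"twist":0},{"jaw":0.5,"linear":[0,0,0],"twist":0},{"jaw":0.5,"linear":[0,0,0],"twist":0}]' | head -1; python3 - <<'E'
import numpy as np,cv2
from h import *
from rig import robot,cams
c=cams.camera("wrist");np.savez('w4.npz',**c)
a=dict(np.load('w3.npz'))
for z in(a,c):
  print(blob(z,186,149,48,.111,60),blob(z,186,149,48,.111,66))
  g=cv2.cvtColor(z['color'],6)
  # tongue side edge lines
  L=cv2.createLineSegmentDetector().detect(g[120:200,90:260])[0][:,0]
  for x in L:
    if np.hypot(x[2]-x[0],x[3]-x[1])>18:
      p,q=ray(z,x[0]+90,x[1]+120,.07),ray(z,x[2]+90,x[3]+120,.07);d=q-p;print(np.round(x+[90,120,90,120]),round((np.degrees(np.arctan2(d[1],d[0])))%180,1))
E
```

```text
time: 7.97
(1664, array([ 0.5784, -0.0909]), array([ 0.5781, -0.0908]), np.float64(153.2), 17.7, 46.1) (2075, array([ 0.5788, -0.0912]), array([ 0.5792, -0.0911]), np.float64(152.3), 17.7, 47.3)
[178. 130. 213. 136.] 137.5
[143. 143. 165. 140.] 154.4
[170. 161. 146. 163.] 153.0
[ 94. 120. 105. 199.] 57.9
[141. 197. 202. 197.] 147.9
[106. 171. 172. 165.] 152.9
[194. 169. 172. 171.] 153.7
[148. 169. 124. 172.] 154.6
[127. 143. 101. 145.] 153.1
(1554, array([ 0.5781, -0.0906]), array([ 0.5779, -0.0906]), np.float64(153.5), 17.3, 45.4) (1947, array([ 0.5784, -0.0905]), array([ 0.5787, -0.0907]), np.float64(153.6), 17.8, 45.9)
[182. 132. 217. 139.] 137.4
[146. 146. 169. 143.] 155.1
[173. 164. 151. 166.] 152.8
[ 97. 120. 108. 198.] 57.9
[202. 171. 177. 172.] 149.6
[131. 171. 174. 168.] 151.8
[240. 125. 253. 142.] 93.0
[148. 197. 203. 197.] 148.0
[108. 174. 128. 172.] 154.3
[148. 143. 129. 145.] 155.2
[151. 171. 132. 174.] 154.3
[127. 145. 104. 148.] 154.1
```

The tongue reads about 153.5° against the plate edge's 148°, and it isn't moving. That is 5–6° short of parallel, so I'll regrip the latch and turn it fully home.

```bash
python3 -m pendant '[{"jaw":0.5,"linear":[2.13,-2.37,0],"twist":0},{"jaw":0.5,"linear":[2.13,-2.37,0],"twist":0},{"jaw":0.5,"linear":[2.13,-2.37,0],"twist":0},{"jaw":0.5,"linear":[0,0,0],"twist":7},{"jaw":0.5,"linear":[0,0,0],"twist":7},{"jaw":0.5,"linear":[0,0,0],"twist":7},{"jaw":0.5,"linear":[0,0,0],"twist":7},{"jaw":0.5,"linear":[0,0,0],"twist":7},{"jaw":0.5,"linear":[0,0,0],"twist":7},{"jaw":0.5,"linear":[0,0,0],"twist":7},{"jaw":0.5,"linear":[0,0,0],"twist":7},{"jaw":0.5,"linear":[0,0,0],"twist":7}]'
```

```text
time: 9.02
position: [0.5763, -0.087, 0.1666]
tool_rot: [0.999, -0.048, 0.0, -0.0]
ft_force: [0.4, 0.1, -0.1]
grip_width: 0.0436
grip_force: 0.0
```

```bash
python3 -m pendant '[{"jaw":0.5,"linear":[0,0,0],"twist":7},{"jaw":0.5,"linear":[0,0,0],"twist":7},{"jaw":0.5,"linear":[0,0,0],"twist":7},{"jaw":0.5,"linear":[0,0,2.2],"twist":0},{"jaw":0.5,"linear":[0,0,2.2],"twist":0},{"jaw":0.5,"linear":[0,0,2],"twist":0},{"jaw":0.2,"linear":[0,0,0],"twist":0},{"jaw":0,"linear":[0,0,0],"twist":0},{"jaw":0,"linear":[0,0,0],"twist":0},{"jaw":0,"linear":[0,0,0],"twist":0},{"jaw":0,"linear":[0,0,0],"twist":0},{"jaw":0,"linear":[0,0,0],"twist":0}]' 35; python3 -c "
from rig import robot;o=robot.get_obs();print(o['q'][0]-o['q'][5],o['moment'],o['ft_force'])"
```

```text
time: 10.02
position: [0.5765, -0.0887, 0.1039]
tool_rot: [0.974, -0.225, 0.001, 0.002]
ft_force: [-1.9, -3.4, 3.7]
grip_width: 0.0127
grip_force: 35.0
-2.027351892214716 [-0.49466817  0.42845333  0.02689965] [-1.87670086 -3.36485578  3.69353915]
```

```bash
python3 -m pendant '[{"jaw":0,"linear":[0,0,0],"twist":3},{"jaw":0,"linear":[0,0,0],"twist":3},{"jaw":0,"linear":[0,0,0],"twist":0}]' 50; python3 -c "
from rig import robot;o=robot.get_obs();print(o['q'][0]-o['q'][5],o['moment'],o['ft_force'])";python3 -m pendant '[{"jaw":0,"linear":[0,0,0],"twist":3},{"jaw":0,"linear":[0,0,0],"twist":3},{"jaw":0,"linear":[0,0,0],"twist":0}]' ; python3 -c "
from rig import robot;o=robot.get_obs();print(o['q'][0]-o['q'][5],o['moment'],o['ft_force'])"
```

```text
time: 10.27
position: [0.5765, -0.0887, 0.1039]
tool_rot: [0.961, -0.277, 0.001, 0.001]
ft_force: [-1.5, -5.0, 2.8]
grip_width: 0.0124
grip_force: 50.0
-2.1342364636617583 [-0.70000054  0.36167865  0.0302201 ] [-1.49192626 -4.98318566  2.80783953]
time: 10.52
position: [0.5768, -0.089, 0.1039]
tool_rot: [0.945, -0.326, 0.001, 0.002]
ft_force: [-1.9, -5.8, 2.0]
grip_width: 0.0123
grip_force: 50.1
-2.2379388902957693 [-0.87072725  0.36379707  0.20811675] [-1.91751765 -5.76636486  2.00237236]
```

The moment rose at −128°, so it has reached the stop. Releasing, rising and rechecking.

```bash
python3 -m pendant '[{"jaw":0.3,"linear":[0,0,0],"twist":0},{"jaw":0.4,"linear":[0,0,0],"twist":0},{"jaw":0.4,"linear":[0,0,0],"twist":0},{"jaw":0.4,"linear":[0,0,-3],"twist":0},{"jaw":0.4,"linear":[0,0,-3.2],"twist":0},{"jaw":0.5,"linear":[0,0,0],"twist":-7},{"jaw":0.5,"linear":[0,0,0],"twist":-7},{"jaw":0.5,"linear":[0,0,0],"twist":-7},{"jaw":0.5,"linear":[0,0,0],"twist":-7},{"jaw":0.5,"linear":[0,0,0],"twist":-7},{"jaw":0.5,"linear":[0,0,0],"twist":-7},{"jaw":0.5,"linear":[0,0,0],"twist":-7}]' 30
```

```text
time: 11.52
position: [0.5762, -0.0865, 0.1647]
tool_rot: [0.995, 0.098, 0.0, -0.0]
ft_force: [0.4, -0.2, -0.8]
grip_width: 0.0434
grip_force: 0.0
```

```bash
python3 -m pendant '[{"jaw":0.5,"linear":[0,0,0],"twist":-7},{"jaw":0.5,"linear":[0,0,0],"twist":-7},{"jaw":0.5,"linear":[0,0,0],"twist":-7},{"jaw":0.5,"linear":[0,0,0],"twist":-7},{"jaw":0.5,"linear":[0,0,0],"twist":-7},{"jaw":0.5,"linear":[0,0,0],"twist":-7},{"jaw":0.5,"linear":[0,0,0],"twist":-5},{"jaw":0.5,"linear":[-2.1,2.3,0],"twist":0},{"jaw":0.5,"linear":[-2.1,2.3,0],"twist":0},{"jaw":0.5,"linear":[-2.1,2.3,0],"twist":0},{"jaw":0.5,"linear":[0,0,0],"twist":0},{"jaw":0.5,"linear":[0,0,0],"twist":0}]'; python3 - <<'E'
from rig import robot,cams
import cv2,numpy as np
from h import *
o=robot.get_obs();print(o['position'],np.degrees(o['q'][0]-o['q'][5]),o['q'][5])
z=cams.camera("wrist");cv2.imwrite("pics/w5.png",z['color'])
print('at bar top',proj(z,[*o['position'][:2],.121]),'screw',blob(z,317,250,40,.121,50))
print(blob(z,186,149,48,.111,60),blob(z,186,149,48,.111,66))
g=cv2.cvtColor(z['color'],6)
for x in cv2.createLineSegmentDetector().detect(g[90:200,90:260])[0][:,0]:
  if np.hypot(x[2]-x[0],x[3]-x[1])>18:
    x=x+[90,90,90,90];p,q=ray(z,*x[:2],.07),ray(z,*x[2:],.07);d=q-p;print(np.round(x),round((np.degrees(np.arctan2(d[1],d[0])))%180,1))
E
```

```text
time: 12.52
position: [0.6016, -0.1784, 0.1645]
tool_rot: [0.876, 0.483, 0.0, 0.0]
ft_force: [-1.5, 0.2, 0.2]
grip_width: 0.0434
grip_force: 0.0
[ 0.60163733 -0.17841479  0.16453446] -32.22956417401479 0.09614114849973075
at bar top [319.21469598 271.93067584] screw (1316, array([ 0.6061, -0.1712]), array([ 0.6064, -0.1729]), np.float64(56.9), 36.9, 14.9)
(1623, array([ 0.5784, -0.0901]), array([ 0.5773, -0.0901]), np.float64(147.8), 17.3, 45.4) (2110, array([ 0.5783, -0.0905]), array([ 0.5783, -0.0904]), np.float64(147.7), 17.6, 45.7)
[183. 131. 221. 142.] 131.8
[146. 141. 169. 141.] 147.7
[ 93.  98. 107. 198.] 57.9
[172. 162. 152. 162.] 148.4
[192. 170. 169. 167.] 139.0
[258.  96. 226.  96.] 147.9
[206.  96.  94.  96.] 148.1
[201. 127. 199.  98.] 57.6
[151. 198. 204. 198.] 147.8
[171. 136. 102. 136.] 147.8
[220. 127. 220.  97.] 54.6
[148. 166. 124. 166.] 147.8
[204.  97. 206. 127.] 57.8
[106. 163. 147. 163.] 148.8
[226.  99. 228. 124.] 59.1
[102. 134. 131. 134.] 147.0
[133. 134. 172. 134.] 147.4
[133. 177. 157. 177.] 147.8
[221. 145. 200. 144.] 143.7
```

View pics/w5.png

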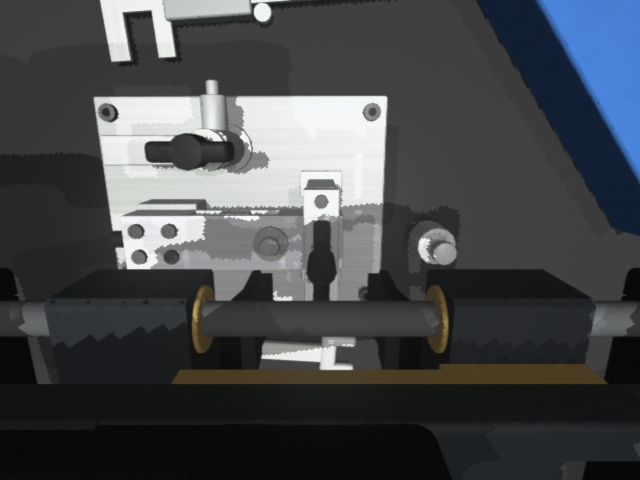

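The latch is now exactly parallel, at 147.8° against the edge's 147.9°. The screw hub is at (321,262) with its bar upright, so I'll go down and grip it.

```bash
python3 -m pendant '[{"jaw":0.5,"linear":[0.2,0.1,1.4],"twist":0},{"jaw":0.5,"linear":[0,0,2],"twist":0},{"jaw":0.5,"linear":[0,0,2],"twist":0},{"jaw":0.5,"linear":[0,0,0],"twist":0},{"jaw":0.2,"linear":[0,0,0],"twist":0},{"jaw":0,"linear":[0,0,0],"twist":0},{"jaw":0,"linear":[0,0,0],"twist":0},{"jaw":0,"linear":[0,0,0],"twist":0},{"jaw":0,"linear":[0,0,0],"twist":0},{"jaw":0,"linear":[0,0,0],"twist":0}]' 30; python3 -c "
from rig import robot;o=robot.get_obs();print(o['q'][0]-o['q'][5],o['moment'],o['ft_force'])"
```

```text
time: 13.4
position: [0.6039, -0.1762, 0.1116]
tool_rot: [0.875, 0.484, 0.001, 0.001]
ft_force: [1.1, 0.0, 1.9]
grip_width: 0.0136
grip_force: 30.0
-0.5602761538080401 [ 0.00581011 -0.15138653 -0.01511843] [1.06439664 0.03509773 1.86478774]
```

```bash
python3 -m pendant '[{"jaw":0,"linear":[0,0,0],"twist":5},{"jaw":0,"linear":[0,0,0],"twist":5},{"jaw":0,"linear":[0,0,0],"twist":5},{"jaw":0,"linear":[0,0,0],"twist":5},{"jaw":0,"linear":[0,0,0],"twist":5},{"jaw":0,"linear":[0,0,0],"twist":5},{"jaw":0,"linear":[0,0,0],"twist":5}]'; python3 -c "
from rig import robot;o=robot.get_obs();print(o['q'][0]-o['q'][5],o['moment'],o['ft_force'])"; python3 -m pendant '[{"jaw":0,"linear":[0,0,0],"twist":4},{"jaw":0,"linear":[0,0,0],"twist":4},{"jaw":0,"linear":[0,0,0],"twist":4}]' >/dev/null; python3 -c "
from rig import robot;o=robot.get_obs();print(o['q'][0]-o['q'][5],o['moment'],o['ft_force'])";python3 -m pendant '[{"jaw":0,"linear":[0,0,0],"twist":4},{"jaw":0,"linear":[0,0,0],"twist":4},{"jaw":0,"linear":[0,0,0],"twist":4}]' >/dev/null; python3 -c "
from rig import robot;o=robot.get_obs();print(o['q'][0]-o['q'][5],o['moment'],o['ft_force'])"
```

```text
time: 13.98
position: [0.6049, -0.1773, 0.1116]
tool_rot: [0.981, 0.196, 0.002, 0.002]
ft_force: [1.7, -2.7, 0.0]
grip_width: 0.014
grip_force: 30.0
-1.1758101688123346 [-0.39399937 -0.29892764  0.0883205 ] [ 1.73466035 -2.65290596  0.01822187]
-1.3846979373089376 [-0.50173306 -0.35778066  0.13644061] [ 2.37995689 -4.21688479  0.22718   ]
-1.5945016385504296 [-0.78320112 -0.17470057  0.0703134 ] [ 0.89481488 -4.15144399  0.50624933]
```

```bash
cat > s.py <<'E'
from rig import robot;import numpy as np
o=robot.get_obs();print(round(o['time'],2),'psi',round(np.degrees(o['q'][0]-o['q'][5]),1),'q5',round(o['q'][5],2),np.round(o['moment'],3),np.round(o['ft_force'],1),np.round(o['position'],4),round(o['grip_width'],4))
E
python3 -m pendant '[{"jaw":0,"linear":[0,0,0],"twist":4},{"jaw":0,"linear":[0,0,0],"twist":4}]' >/dev/null; python3 s.py;python3 -m pendant '[{"jaw":0,"linear":[0,0,0],"twist":4},{"jaw":0,"linear":[0,0,0],"twist":4}]' >/dev/null; python3 s.py;python3 -m pendant '[{"jaw":0,"linear":[0,0,0],"twist":4},{"jaw":0,"linear":[0,0,0],"twist":4}]' >/dev/null; python3 s.py
```

```text
14.65 psi -99.3 q5 1.27 [-0.832 -0.248  0.372] [ 1.2 -5.3 -0.4] [ 0.605  -0.1787  0.1116] 0.0134
14.82 psi -107.3 q5 1.41 [-0.88   0.108  0.32 ] [-0.4 -5.4  1.5] [ 0.6056 -0.1791  0.1117] 0.0135
14.98 psi -115.3 q5 1.55 [-0.96  -0.138  0.76 ] [ 0.4 -3.9  0.1] [ 0.6049 -0.1789  0.1118] 0.0152
```

The moment climbed from 0.07 to 0.76 N m and the jaws were forced wider, so the screw has seated. I'll check the bar angle.

```bash
python3 - <<'E'
from rig import robot,cams
import cv2,numpy as np
z=cams.camera("wrist");np.savez('w6.npz',**z)
t=cams.camera("top");np.savez('t6.npz',**t);
a=cv2.resize(z['color'][180:380,190:450],(520,400));b=cv2.resize(t['color'][195:295,325:425],(280,400)[::1],interpolation=cv2.INTER_CUBIC)
cv2.imwrite("pics/w6.png",np.hstack([cv2.convertScaleAbs(a,alpha=2),b]))
E
```

```text
(no output)
```

View pics/w6.png

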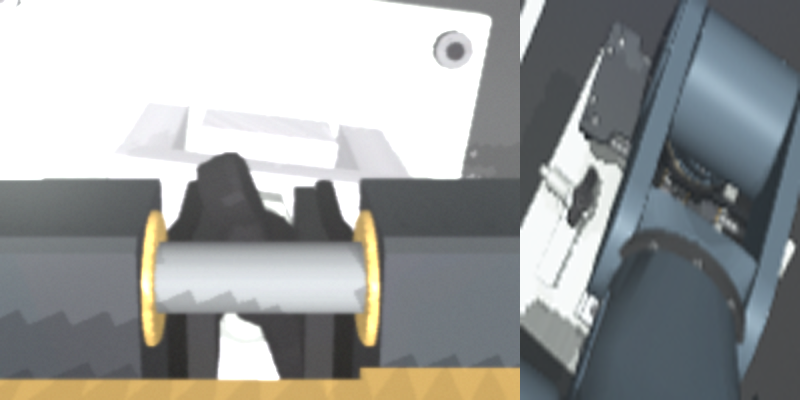

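The bar lags the gripper by about 20° (crop (235,165) to (285,230)). I'll open, turn the gripper back to line up with the bar and measure it.

```bash
python3 -m pendant '[{"jaw":0.4,"linear":[0,0,0],"twist":0},{"jaw":0.4,"linear":[0,0,0],"twist":0},{"jaw":0.4,"linear":[0,0,0],"twist":0},{"jaw":0.4,"linear":[0,0,-3],"twist":-5},{"jaw":0.4,"linear":[0,0,-2.3],"twist":-5},{"jaw":0.4,"linear":[0,0,0],"twist":-5},{"jaw":0.4,"linear":[0,0,0],"twist":0},{"jaw":0.4,"linear":[0,0,0],"twist":0}]'>/dev/null; python3 s.py; python3 - <<'E'
from rig import robot,cams
import cv2,numpy as np
from h import *
z=cams.camera("wrist");np.savez('w7.npz',**z)
p=robot.get_obs()['position'];u=proj(z,[p[0],p[1],.121]);print(u)
for t in(40,50,60,70):print(t,blob(z,u[0],u[1]-8,34,.121,t))
cv2.imwrite('pics/w7.png',cv2.convertScaleAbs(cv2.resize(z['color'][150:330,200:440],(800,600)),alpha=1.5))
E
```

```text
15.75 psi -100.2 q5 1.29 [ 0.011  0.029 -0.034] [-0.7 -0.7 -0.2] [ 0.6025 -0.1751  0.1633] 0.035
[318.93665968 273.80812765]
40 (64, array([ 0.5912, -0.1784]), array([ 0.5909, -0.1784]), np.float64(97.9), 5.8, 7.2)
50 (1206, array([ 0.6058, -0.1797]), array([ 0.6054, -0.1792]), np.float64(175.2), 14.6, 36.5)
60 (1329, array([ 0.606 , -0.1797]), array([ 0.6065, -0.1793]), np.float64(175.8), 14.8, 36.9)
70 (1362, array([ 0.606 , -0.1797]), array([ 0.6065, -0.1793]), np.float64(175.7), 14.8, 36.9)
```

View pics/w7.png

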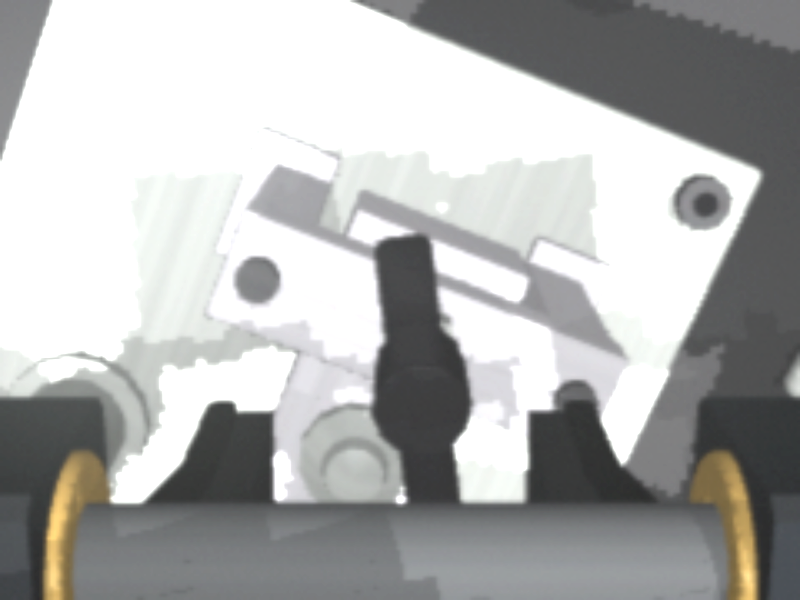

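```bash
python3 -m pendant '[{"jaw":0.4,"linear":[0.3,0.35,0],"twist":-6},{"jaw":0.4,"linear":[0,0,2.6],"twist":0},{"jaw":0.4,"linear":[0,0,2.6],"twist":0},{"jaw":0.4,"linear":[0,0,0],"twist":0},{"jaw":0.2,"linear":[0,0,0],"twist":0},{"jaw":0,"linear":[0,0,0],"twist":0},{"jaw":0,"linear":[0,0,0],"twist":0},{"jaw":0,"linear":[0,0,0],"twist":0},{"jaw":0,"linear":[0,0,0],"twist":0},{"jaw":0,"linear":[0,0,0],"twist":0}]' 40 >/dev/null; python3 s.py
for i in 1 ; do python3 -m pendant '[{"jaw":0,"linear":[0,0,0],"twist":2},{"jaw":0,"linear":[0,0,0],"twist":0},{"jaw":0,"linear":[0,0,0],"twist":0}]'>/dev/null; python3 s.py; done; python3 -m pendant '[{"jaw":0,"linear":[0,0,0],"twist":2},{"jaw":0,"linear":[0,0,0],"twist":0},{"jaw":0,"linear":[0,0,0],"twist":0}]'>/dev/null; python3 s.py
```

```text
16.63 psi -94.1 q5 1.18 [ 0.923 -0.206 -0.046] [1.5 5.1 3.4] [ 0.6064 -0.1789  0.1129] 0.0132
16.88 psi -96.0 q5 1.21 [ 0.957 -0.231  0.033] [2.3 4.8 4.2] [ 0.6064 -0.179   0.1128] 0.0127
17.13 psi -98.0 q5 1.25 [ 0.941 -0.2    0.161] [1.5 5.6 4.8] [ 0.6064 -0.1792  0.1128] 0.013
```

```bash
python3 -m pendant '[{"jaw":0,"linear":[0,0,0],"twist":2},{"jaw":0,"linear":[0,0,0],"twist":0},{"jaw":0,"linear":[0,0,0],"twist":0}]'>/dev/null; python3 s.py;  python3 -m pendant '[{"jaw":0,"linear":[0,0,0],"twist":2},{"jaw":0,"linear":[0,0,0],"twist":0},{"jaw":0,"linear":[0,0,0],"twist":0}]'>/dev/null; python3 s.py
python3 - <<'E'
from rig import robot,cams
import cv2,numpy as np
z=cams.camera("wrist");np.savez('w8.npz',**z)
from h import *
for t in(40,60):
  b=(z['color'].max(2)<t)
  for v in range(252,274,3):print(t,v,''.join('#' if x else '.' for x in b[v,280:360]))
E
```

```text
17.38 psi -100.0 q5 1.28 [ 0.942 -0.19   0.179] [2.4 5.1 4.3] [ 0.6064 -0.1793  0.1128] 0.0127
17.63 psi -101.9 q5 1.31 [ 0.905 -0.203  0.345] [1.2 4.2 5.3] [ 0.6064 -0.1794  0.1128] 0.0132
40 252 ................................................................................
40 255 ................................................................................
40 258 ...........................############.........................................
40 261 .....................####################.......................................
40 264 .....................######################.....................................
40 267 .....................######################.....................................
40 270 .....................######################.....................................
40 273 .......########.....########################.....................#########......
60 252 ................................................................................
60 255 ................................................................................
60 258 ..........................##############........................................
60 261 .....................#####################......................................
60 264 ....................#######################.....................................
60 267 ....................########################....................................
60 270 .........####.......########################.......................#####........
60 273 ......##########..##########################............###################.....
```

Seated: 0.35 N m with no more rotation. The bar's seated axis is about 176°, so the target after a quarter turn back is about 266° (equivalent to 86°). Backing off to gripper ψ ≈ −4°.

```bash
python3 -m pendant '[{"jaw":0,"linear":[0,0,0],"twist":-5},{"jaw":0,"linear":[0,0,0],"twist":-7},{"jaw":0,"linear":[0,0,0],"twist":-7},{"jaw":0,"linear":[0,0,0],"twist":-7},{"jaw":0,"linear":[0,0,0],"twist":-7},{"jaw":0,"linear":[0,0,0],"twist":-7},{"jaw":0,"linear":[0,0,0],"twist":-7},{"jaw":0,"linear":[0,0,0],"twist":-7},{"jaw":0,"linear":[0,0,0],"twist":-7},{"jaw":0,"linear":[0,0,0],"twist":-7},{"jaw":0,"linear":[0,0,0],"twist":-7},{"jaw":0,"linear":[0,0,0],"twist":-7}]'>/dev/null; python3 s.py; python3 -m pendant '[{"jaw":0,"linear":[0,0,0],"twist":-6},{"jaw":0,"linear":[0,0,0],"twist":-6},{"jaw":0,"linear":[0,0,0],"twist":-4},{"jaw":0,"linear":[0,0,0],"twist":0},{"jaw":0,"linear":[0,0,0],"twist":0}]'>/dev/null; python3 s.py
python3 -m pendant '[{"jaw":0.4,"linear":[0,0,0],"twist":0},{"jaw":0.4,"linear":[0,0,0],"twist":0},{"jaw":0.4,"linear":[0,0,0],"twist":0},{"jaw":0.4,"linear":[0,0,-3],"twist":0},{"jaw":0.4,"linear":[0,0,-2.2],"twist":0},{"jaw":0.4,"linear":[0,0,0],"twist":0},{"jaw":0.4,"linear":[0,0,0],"twist":0}]'>/dev/null; python3 s.py
python3 - <<'E'
from rig import robot,cams
import cv2,numpy as np
from h import *
z=cams.camera("wrist");np.savez('w9.npz',**z)
p=robot.get_obs()['position'];u=proj(z,[p[0],p[1],.121]);print(u)
for t in(50,60,70):print(t,blob(z,u[0],u[1]-8,34,.121,t))
def wing(z):
  "bar axis from the free wing's centre line, rows above the hub"
  b=(z['color'].max(2)<60);P=[]
  for v in range(224,246):
    x=np.nonzero(b[v,285:360])[0]
    if 8<len(x)<24:P.append((285+x.mean(),v))
  P=np.array(P);k=np.polyfit(P[:,1],P[:,0],1);a,b=ray(z,np.polyval(k,224),224,.121),ray(z,np.polyval(k,245),245,.121)
  d=a-b;return len(P),k,np.degrees(np.arctan2(d[1],d[0]))%180
print('seated',wing(dict(np.load('w7.npz'))));print('now',wing(z))
cv2.imwrite('pics/w9.png',cv2.convertScaleAbs(cv2.resize(z['color'][150:330,200:440],(800,600)),alpha=1.5))
E
```

```text
18.68 psi -19.6 q5 -0.12 [ 2.38   0.369 -0.06 ] [-3.  13.  11.2] [ 0.6039 -0.1752  0.1127] 0.0125
19.1 psi -3.9 q5 -0.39 [ 2.321  0.529 -0.045] [-2.3 13.4 12.4] [ 0.6029 -0.175   0.1127] 0.0126
19.68 psi -4.1 q5 -0.39 [-0.003 -0.106  0.023] [-0.4 -0.5 -0.7] [ 0.6066 -0.1815  0.165 ] 0.0343
[317.25593134 270.20818476]
50 (1316, array([ 0.6029, -0.1765]), array([ 0.6029, -0.1761]), np.float64(86.3), 37.8, 14.3)
60 (1354, array([ 0.6029, -0.1765]), array([ 0.6029, -0.1761]), np.float64(86.2), 37.8, 14.3)
70 (1378, array([ 0.6031, -0.1761]), array([ 0.6029, -0.1759]), np.float64(85.8), 37.4, 14.8)
seated (22, array([1.27611519e-01, 2.91847826e+02]), np.float64(176.9517505960489))
now (22, array([2.76679842e-02, 3.04239130e+02]), np.float64(87.1191968398095))
```

View pics/w9.png

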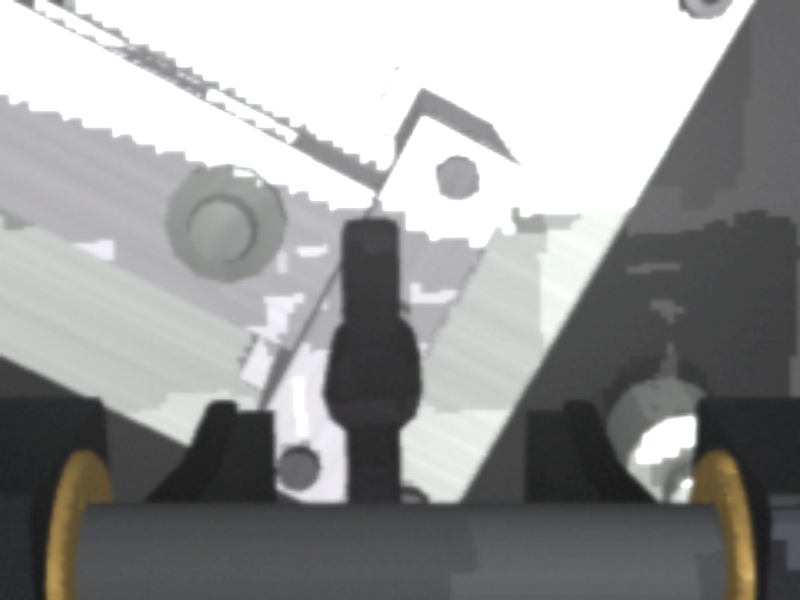

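The screw has turned 89.8° from seated (176.95° to 87.1°). Regripping centred to hold it there.

```bash
python3 -m pendant '[{"jaw":0.4,"linear":[0.35,-0.3,0],"twist":-1},{"jaw":0.4,"linear":[0,0,2.6],"twist":0},{"jaw":0.4,"linear":[0,0,2.6],"twist":0},{"jaw":0.4,"linear":[0,0,0],"twist":0},{"jaw":0.2,"linear":[0,0,0],"twist":0},{"jaw":0,"linear":[0,0,0],"twist":0},{"jaw":0,"linear":[0,0,0],"twist":0},{"jaw":0,"linear":[0,0,0],"twist":0},{"jaw":0,"linear":[0,0,0],"twist":0},{"jaw":0,"linear":[0,0,0],"twist":0},{"jaw":0,"linear":[0,0,0],"twist":0},{"jaw":0,"linear":[0,0,0],"twist":0}]' 30; python3 s.py
python3 - <<'E'
from rig import cams
import numpy as np,cv2
from h import *
z=cams.camera("wrist")
for p in((.5767,-.0888,.111),):
  u=proj(z,p);print(u,blob(z,u[0],u[1],48,.111,60))
b=(z['color'].max(2)<40)
for v in range(255,272,3):print(v,''.join('#' if x else '.' for x in b[v,280:360]))
E
```

```text
time: 20.73
position: [0.6027, -0.1765, 0.1127]
tool_rot: [0.726, 0.688, -0.0, 0.0]
ft_force: [-3.0, -0.0, 6.2]
grip_width: 0.0137
grip_force: 30.0
20.73 psi -3.1 q5 -0.41 [-0.162  0.462  0.017] [-3.  -0.   6.2] [ 0.6027 -0.1765  0.1127] 0.0137
[235.73211211  88.00790279] (2005, array([ 0.5764, -0.0893]), array([ 0.5748, -0.0896]), np.float64(146.6), 17.6, 33.2)
255 ...............................###################..............................
258 ..............................#####################.............................
261 ..............................#####################.............................
264 ..............................#####################.............................
267 ..............................#####################.............................
270 ..............................#####################.............................
```

The screw is gripped and still, with the bar aligned to the jaws and low forces. The latch is still released, so I'm handing in.

```bash
python3 -c "
from rig import robot;print(robot.hand_in())"
```

```text
the job is handed in; nothing more can be done
None
```

The job is handed in at about 21 s: the latch is swung fully clear and parallel to the beam (it needed a second turn, as the first left it about 6° short), and the stop screw was seated, backed off about 90° by camera, and is still held in the gripper.

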